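# Lock an offcut in the slotted bench jig

## Robot

A 6-joint arm with a two-finger parallel gripper is mounted at the origin on a cart in front of the work surface, level with it; the furniture and walls round the work are solid. World frame = base frame: x ahead of the robot, y to its left, z up, the work surface at z = 0. Lengths are in mm, angles in rad, forces in N, time in s.
With the tool pointing down it reaches from about 275 to 750 mm from the base axis. Payload 10.2 kg.
Tool frame: the origin (TCP) lies midway between the tips of the shut fingers; the grasp point (between the pads) lies 19 mm behind it (hold_point_z is the z of the grasp point in the tool frame, in mm); z points along the fingers, y is the direction in which the jaws open and shut (so a half turn about z gives the same grasp; the last joint's range is limited). The gripper opens to 88 mm and grips with 3 to 60 N. Pads are 18 mm wide; open, the fingers measure 123 mm over their backs; the gripper's body (75 mm by 187 mm) begins 45 mm behind the grasp point.
Start: joints at [1.068, 0.313, 1.498, -0, 1.331, -0.223], TCP at [144.998, 504.585, 215.12] pointing down, gripper open.
Joint ranges: [-2.94, 2.94], [-0.97, 2.17], [0.19, 2.56], [-1.23, 4.37], [0.02, 3.11], [-2.88, 2.88]. Speed limits (rad/s): [2.39, 2.39, 3.01, 3.14, 3.14, 3.14].

## Interface

Orientations are given as a unit quaternion [w, x, y, z].
In Python, from plant import get_state, get_image, hand_in, hold_point_z gives the robot as it stands.
- The arm moves only by the tool send_rows, never from a script. Its argument "rows" is a list that holds one entry, the list of rows, each a list of 6 numbers: the shift along the world's x, y, z in mm, then the turn, a rotation vector about the world's x, y, z in degrees. In form: [[[dx, dy, dz, rx, ry, rz], ...]]. A call has exactly 8 rows; each row is the pose to reach, as a shift and turn from the pose commanded when the call began; what a row does not reach only later rows make up. A row lasts 1/12 s, in which the tool goes at most 41.7 mm and 7.16 degrees, less where a joint would pass 70% of its speed; a pose out of reach is approached as far as the arm can. A call with a gripper value outside its range is refused whole. "gripper" is the finger opening in mm, from 0 to 88.1, set as the call begins (left out, the last holds). The fingers move at their own pace and stop on an object; "force" is the grip in N (left out, the last holds). Time passes only in rows, so rows that repeat a pose let the fingers close, or fill a call up. It gives the time, the measured TCP pose, the force and the opening at its end, in the units of the state.
- get_state(): the state, without advancing time (a new reading comes with each control period).
- get_image(name): name is "scene" or "top" or "wrist"; returns a dict with "pixels" (400x640x3 uint8, blue, green, red), "range_z" (400x640 float32, mm along the optical axis (not along the pixel's ray), 0 where there is no reading), "fx", "fy", "cx", "cy" (pixels), "world_from_camera" (4x4, takes a point from camera to world coordinates); the wrist camera has in their place "hand_eye" (4x4, takes a point from camera to tool coordinates, whose origin is the TCP and whose axes are the flange's). Camera axes: x right, y up, looking along -z (the intrinsics and any distortion apply to the point x, -y, -z); pixel columns grow to the right and rows downward; lengths in mm; the calibration is good to about 2 mm. A picture is of the moment at which its call begins: read the wrist's pose just before it.
- hand_in(): hands the job in, once; it reports no verdict.
The state is a dict: "time": time; "joint_positions": joint angles; "joint_velocities": joint speeds; "joint_efforts": joint torques, N m; "eef_pos": TCP position; "tool_rot": TCP orientation; "ft_force": force on the tool from outside, world axes, zero at the start; "ft_torque": the same for the moment, N m; "opening": finger opening in mm.
Only numpy, scipy, OpenCV 4.12 (cv2) and the standard library are available. Lean on these libraries where they do the work, as an engineer would, in place of code of your own. Each camera call takes 0.05 s, during which the arm holds its last target.

## Task

Lock the wooden offcut in the bench jig: with the fingertips push the red knob along the long leg of its L-shaped slot until the jaw has squeezed the offcut against the fence and the knob stands in the corner, then push it sideways along the short leg, fully home at the marked end, and take your hand away. Only push: do not grip the knob between the fingers, do not lift it or the offcut, and leave the other things on the bench where they are.

Things in the scene. Friction and masses are not known exactly. Their poses are not given: they have to be found in the camera images.
- slot_start (a point): point on the jig: the middle of the slot's starting end, on top of the slotted aluminium plate (46 mm above the bench). Its orientation is the jig's: x along the long leg (from the starting end to the corner, and on to the offcut and the fence), y along the short leg (from the corner to the marked end), z up
- slot_corner (a point): point on the plate's top: the middle of the slot's corner, 55 mm from slot_start along the long leg
- slot_end (a point): point on the plate's top: the middle of the slot's closed far end, 32 mm from slot_corner along the short leg, beside a small green dot
- knob_top (a point): centre of the top face of the red knob, an upright 25 mm cylinder from 50 to 92 mm above the bench. Its 11 mm steel pin runs in the slot (1 mm play each side). It stays where it is left; pushing takes 5 to 8 N along the long leg, 2 to 3 N along the short one. It does not turn, and only its weight (150 g) keeps it down in the slot
- carriage (a joint): how far knob and jaw have travelled along the long leg, m: 0 at slot_start, 0.055 at the corner (play allows 0.054 to 0.056); starts anywhere from 0 to 0.012
- cross_slide (a joint): how far the knob has travelled along the short leg, m: 0 on the centre line of the long leg, 0.032 with the pin at slot_end; the stop is felt at 0.033
- knob (a joint): how far the knob has been lifted, m: 0 when it is down in the slot
- jaw_pad (a joint): how far the sprung rubber pad in front of the steel jaw (70 mm wide, 48 mm above the bench) is pressed in, m: 0 free; about 0.004 (2 N) with the offcut clamped
- offcut_center (a point): centre (half-way up) of the loose reddish wooden offcut on the jig's base, 50 x 60 x 40 mm (50 along its x, which points roughly along the jig's x), 58 g; clamped, it lies between the pad and the fence, centred 166 mm from slot_start along the jig's x
- jig: the jig, fixed to the bench; origin 46 mm under slot_start, same axes. In these, in mm: plywood base x -30 to 220, y -30 to 63, 12 thick; plate x -20 to 72, y -25 to 58, flat on top, with the L-shaped slot in it, 13 wide, inner side of the corner rounded by 6; fence x 191 to 209, y -20 to 54, its top 48 above the bench
- sanding_block: bystander: wooden sanding block 62 x 113 x 31 mm lying beside the jig, about 110 mm behind the slot's start; origin under its centre
- tape_measure: bystander: yellow tape measure 62 x 85 x 37 mm lying beyond the jig's fence; origin under its centre
- hammer: bystander: hammer 92 x 319 x 28 mm lying to the right; origin under its centre
- tea_mug: bystander: white mug 78 x 110 x 97 mm at the back left; origin under its centre
- shellac_jar: bystander: amber jar with a steel lid, 67 mm across, 108 mm high, at the foot of the crate's right end; origin under its centre
Things that resemble listed ones, but are neither listed nor needed, are in the scene too. There is more than one size of the part that bears offcut_center; the job needs the larger.

How it is judged (in metres and radians):
On the way:
1. the knob has been pushed along the long leg into the corner, down in the slot, and the jaw presses the offcut against the fence (value of joint carriage above 0.0525 m and value of joint cross_slide below 0.01 m and value of joint jaw_pad above 0.001 m), for 0.05 s.
At the end, for the whole second after the job is handed in: the knob is down in its slot at the end of the short leg (within 4 mm of the stop), and the offcut lies flat on the base, square to the fence within 0.06 rad, squeezed between pad and fence with more than 0.5 N, at rest (value of joint carriage above 0.0525 m and value of joint cross_slide above 0.029 m and value of joint knob below 0.003 m and value of joint jaw_pad above 0.001 m and contact force between jaw_pad and offcut above 0.5 N and x of offcut_center in the frame of jig between 0.162 and 0.169 m and y of offcut_center in the frame of jig between -0.013 and 0.047 m and angle between the x axis of offcut_center and the x axis of jig, either way round below 0.06 rad and height (world z) of offcut_center below 0.036 m and linear speed of offcut below 0.01 m/s); the robot touches nothing.
It fails at once if the knob is gripped between the fingers (horizontal distance between the grasp point and knob_top below 0.01 m and z of the grasp point in the frame of knob_top below 0.005 m and contact force between the fingers and knob above 20 N).
It fails at once if the knob is lifted more than 6 mm (value of joint knob above 0.006 m).
It fails at once if the offcut is lifted more than 10 mm (height (world z) of offcut_center above 0.042 m).
It fails at once if a bystander is moved more than 15 mm (distance of any of sanding_block, tape_measure, hammer, tea_mug, shellac_jar from where it was at the start of the episode above 0.015 m).
It also fails if it takes over 51 s, if anything falls off the work surface, if the arm or the gripper's body presses on something with over 40 N, if the wrist force passes 120 N, or if a joint passes its speed limit or range.

## Working session

There is one attempt and no reset: what is moved stays moved. The work goes in short steps, Python scripts to look and compute and a tool call to move; the robot and the scene stay as the last step left them, time stands still between calls to the robot, and variables do not carry over. Pictures are saved under pics/ and viewed, and the job is handed in when it is done.

Besides the shell and the picture viewer there is one more tool, called after "Request:" as name(argument=value, ...), one argument or row to a line, values as JSON. send_rows: Moves the arm, as the interface text tells. Its arguments: {"type":"object","properties":{"rows":{"type":"array","items":{"type":"array","items":{"type":"array","items":{"type":"number"}}}},"gripper":{"type":"number"},"force":{"type":"number"}},"required":["rows"]}

```bash
mkdir -p pics
python3 - <<'E'
from plant import *
import cv2,pickle
s=get_state();print(s,hold_point_z)
for n in("scene","top"):
    im=get_image(n);pickle.dump(im,open(n+"0.pkl","wb"));cv2.imwrite(f"pics/{n}0.png",im["pixels"])
    print(n,im["fx"],im["cx"],im["cy"],im["world_from_camera"],[k for k in im])
E
```

```text
{'time': 0.0, 'joint_positions': array([ 1.06764059e+00,  3.13414590e-01,  1.49840353e+00,  7.44153931e-06,
        1.33100786e+00, -2.23398386e-01]), 'joint_velocities': array([ 2.34978357e-04,  9.30839306e-04, -2.00554629e-03,  8.32830380e-04,
       -5.85214236e-05,  2.18025469e-05]), 'joint_efforts': array([ 3.78632340e-04, -4.02211332e+01, -2.52271092e+01,  6.96053077e-02,
        3.53033573e-02, -8.22811626e-05]), 'eef_pos': array([144.84156414, 504.34751416, 214.59184025]), 'tool_rot': array([-2.22501467e-04,  1.39423829e-01,  9.90232607e-01, -5.75131020e-04]), 'ft_force': array([-0.37702014,  0.66578765,  0.38687812]), 'ft_torque': array([-0.00282302,  0.0810781 ,  0.00123495]), 'opening': 88.19363742372047} -18.700000000000003
scene 491.82431789618425 328.09458456253157 199.57607262115872 [[ 6.36284087e-01  5.94032823e-01 -4.92206831e-01 -2.00357474e+02]
 [-7.71288150e-01  5.03105608e-01 -3.89870924e-01 -6.51237491e+02]
 [ 1.60358915e-02  6.27701961e-01  7.78288570e-01  1.25605801e+03]
 [ 0.00000000e+00  0.00000000e+00  0.00000000e+00  1.00000000e+00]] ['pixels', 'range_z', 'fx', 'fy', 'cx', 'cy', 'world_from_camera']
top 433.7720032752915 318.79019651745915 203.37983111372674 [[ 1.95893924e-02  9.80950198e-01 -1.93269149e-01  2.92448093e+02]
 [-9.99534749e-01  2.37346751e-02  1.91559587e-02 -5.21574119e+01]
 [ 2.33782220e-02  1.92803977e-01  9.80958758e-01  1.27832714e+03]
 [ 0.00000000e+00  0.00000000e+00  0.00000000e+00  1.00000000e+00]] ['pixels', 'range_z', 'fx', 'fy', 'cx', 'cy', 'world_from_camera']
```

View pics/scene0.png

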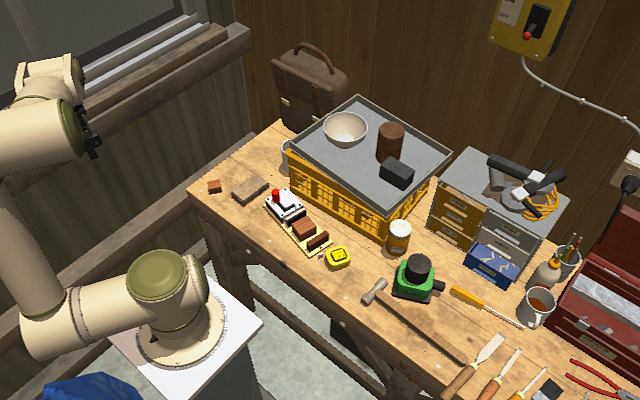

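View pics/top0.png

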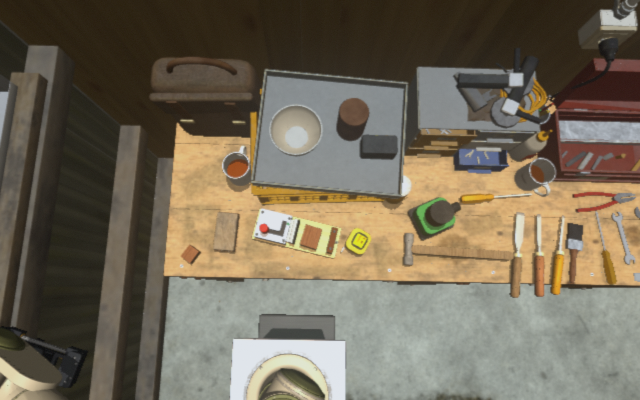

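```bash
cat > h.py <<'E'
import numpy as np
def ray(im,u,v):
    d=np.array([(u-im["cx"])/im["fx"],-(v-im["cy"])/im["fy"],-1.]);T=im["world_from_camera"]
    return T[:3,3],T[:3,:3]@d
def onz(im,u,v,z):
    o,d=ray(im,u,v);return o+d*(z-o[2])/d[2]
def cloud(im):
    r=im["range_z"];v,u=np.mgrid[:r.shape[0],:r.shape[1]]
    p=np.stack([(u-im["cx"])/im["fx"]*r,-(v-im["cy"])/im["fy"]*r,-r],-1)
    T=im["world_from_camera"];return p@T[:3,:3].T+T[:3,3]
E
python3 - <<'E'
import pickle,cv2
from h import *
t=pickle.load(open("top0.pkl","rb"));s=pickle.load(open("scene0.pkl","rb"))
c=t["pixels"][200:260,240:350];cv2.imwrite("pics/tc.png",cv2.resize(c,None,fx=7,fy=7,interpolation=2))
c=s["pixels"][175:260,255:340];cv2.imwrite("pics/sc.png",cv2.resize(c,None,fx=7,fy=7,interpolation=2))
for n,im in(("t",t),("s",s)):
    b,g,r=[im["pixels"][...,i].astype(int) for i in range(3)]
    m=((r>150)&(g<60)&(b<60)).astype(np.uint8)
    k,l,st,ce=cv2.connectedComponentsWithStats(m)
    P=cloud(im)
    for i in range(1,k):
        if st[i,4]>8: print(n,st[i],ce[i],np.median(P[l==i],0), onz(im,*ce[i],92))
P=cloud(t)
for u,v in((330,160),(260,190),(300,195),(340,198),(300,180)):print(u,v,P[v,u])
E
```

```text
s [525  33   6   3  14] [527.5         34.14285714] [ 794.92982155 -393.26486159  668.88626402] [1772.08680253 -139.67096205   92.        ]
s [272 189   7   6  34] [275.         191.70588235] [454.15387018  75.32273363  93.58861104] [454.2919149   76.22478088  92.        ]
s [571 359  50  30 149] [595.34899329 372.70469799] [ 589.85862373 -909.03823572   11.96378281] [ 538.65871798 -893.72723102   92.        ]
s [567 374  54  24 162] [592.90740741 386.96296296] [ 547.34122373 -920.39242013   11.65662573] [ 501.75326993 -901.74562903   92.        ]
330 160 [ 621.20405667 -100.15464707  195.81914365]
260 190 [538.80633469  78.39403463 187.2748642 ]
300 195 [539.25628168 -23.43249608 136.07380629]
340 198 [ 550.57134999 -136.86946886   55.9224879 ]
300 180 [565.73560494 -23.83482474 195.86300069]
```

View pics/tc.png

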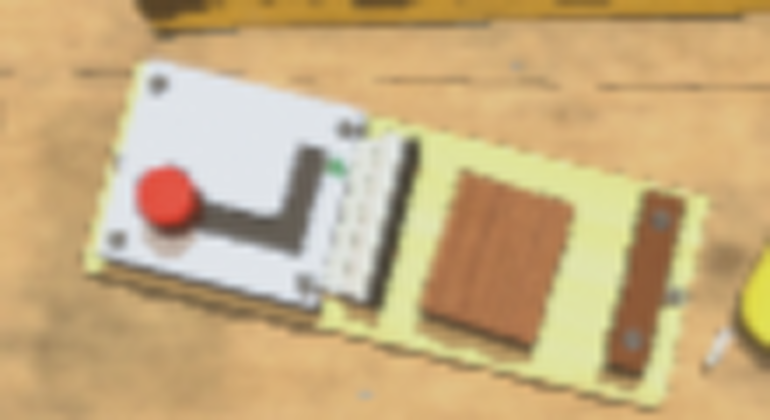

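View pics/sc.png

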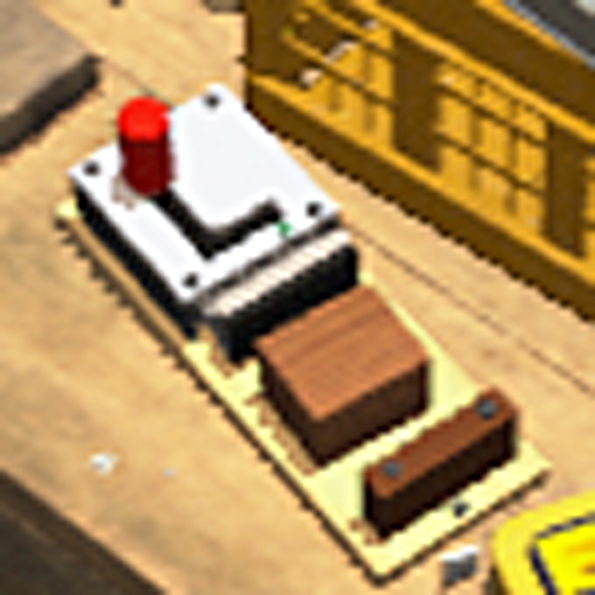

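Run:
```python
import pickle,cv2
from h import *
t=pickle.load(open("top0.pkl","rb"));s=pickle.load(open("scene0.pkl","rb"))
c=lambda u,v:(240+(u+.5)/7-.5,200+(v+.5)/7-.5)
d=lambda u,v:(255+(u+.5)/7-.5,175+(v+.5)/7-.5)
def fit(M,W):
    M=np.array(M,float);W=np.array(W);m0=M.mean(0);w0=W.mean(0)
    A=M-m0;B=W-w0
    th=np.arctan2((A[:,0]*B[:,1]-A[:,1]*B[:,0]).sum(),(A*B).sum())
    R=np.array([[np.cos(th),-np.sin(th)],[np.sin(th),np.cos(th)]])
    o=w0-R@m0;return th,R,o,W-(M@R.T+o)
# model x,y,z , crop px
T=[(-20,58,46,140,62),(-20,-25,46,98,256),(220,63,12,708,198),(220,-30,12,657,402),(209,54,48,687,197),(209,-20,48,640,370),(191,54,48,648,190),(191,-20,48,607,362)]
S=[(-20,58,46,215,88),(-20,-25,46,75,180),(72,58,46,338,217),(220,63,12,548,468),(220,-30,12,380,580),(209,54,48,512,405),(191,54,48,487,390),(191,-20,48,368,480)]
for n,im,L,f in(("top",t,T,c),("scene",s,S,d)):
    W=[onz(im,*f(u,v),z)[:2] for x,y,z,u,v in L]
    th,R,o,e=fit([l[:2] for l in L],W)
    print(n,np.degrees(th),o,"\n",e.round(1))
    for q in((0,0),(55,0),(55,32),(166,0)):print(q,(R@q+o).round(1))
    if n=="top":k=onz(im,240+(168)/7-.5,200+196/7-.5,92)[:2]
    else:k=onz(im,275,191.7-.7,92)[:2]
    print("knob",k,R.T@(k-o))
    P=cloud(im);Q=(P[...,:2]-o)@R
    for lo,hi in((60,100),(125,185),(185,210)):
        m=(P[...,2]>lo)&(P[...,2]<hi)&(Q[...,0]>-150)&(Q[...,0]<170)&(Q[...,1]>40)&(Q[...,1]<200)
        q=Q[m];print(lo,hi,m.sum(), [(a,np.percentile(q[(abs(q[:,0]-a)<20)][:,1],[1,5]).round()) for a in(-120,-80,-40,0,40,80,120,160) if (abs(q[:,0]-a)<20).sum()>5])
```

```text
top -101.94364552544225 [455.96741587  84.56945611] 
 [[-0.6  1.9]
 [ 0.2 -1.9]
 [-2.1  0.8]
 [ 3.   1.9]
 [-0.4 -0.7]
 [ 1.1  2.3]
 [-1.6 -2.3]
 [ 0.3 -2. ]]
(0, 0) [456.   84.6]
(55, 0) [444.6  30.8]
(55, 32) [475.9  24.1]
(166, 0) [421.6 -77.8]
knob [454.92420049  75.37606546] [9.21026159 0.88193625]
60 100 475 [(-120, array([115., 115.])), (-80, array([118., 120.])), (-40, array([74., 75.])), (0, array([75., 75.])), (40, array([90., 91.])), (80, array([100., 100.])), (120, array([112., 113.])), (160, array([121., 122.]))]
125 185 169 [(-40, array([67., 69.])), (0, array([68., 69.])), (40, array([85., 86.])), (80, array([90., 91.])), (120, array([107., 108.])), (160, array([113., 115.]))]
185 210 3088 [(-80, array([170., 172.])), (-40, array([69., 76.])), (0, array([71., 77.])), (40, array([82., 87.])), (80, array([92., 97.])), (120, array([103., 108.])), (160, array([112., 115.]))]
scene -101.76255867436072 [453.8124396   83.85010117] 
 [[ 0.8  1.3]
 [ 1.4 -4.5]
 [-0.6 -1.7]
 [-1.   1.2]
 [-0.1  0.6]
 [ 1.3  6.1]
 [-3.2  1.7]
 [ 1.4 -4.8]]
(0, 0) [453.8  83.9]
(55, 0) [442.6  30. ]
(55, 32) [473.9  23.5]
(166, 0) [420.  -78.7]
knob [456.34921902  78.16985325] [5.04382875 3.64146369]
60 100 381 [(-120, array([117., 118.])), (-80, array([119., 120.])), (-40, array([78., 78.])), (0, array([77., 78.])), (40, array([94., 95.])), (80, array([102., 103.])), (120, array([112., 113.])), (160, array([122., 123.]))]
125 185 540 [(-40, array([73., 76.])), (0, array([76., 77.])), (40, array([86., 90.])), (80, array([ 96., 100.])), (120, array([107., 110.])), (160, array([117., 119.]))]
185 210 1711 [(-40, array([71., 79.])), (0, array([72., 77.])), (40, array([83., 88.])), (80, array([94., 98.])), (120, array([104., 108.])), (160, array([113., 116.]))]
```

Request:
send_rows(
  rows=[
    [[20,-23,0,0,0,0.5],[40,-46,0,0,0,1],[60,-70,0,0,0,1.5],[80,-93,0,0,0,2],[100,-116,0,0,0,2.5],[120,-139,0,0,0,3],[140,-162,0,0,0,3.5],[160,-186,0,0,0,4]],
  ],
  gripper=0,
  force=20,
)

```text
time: 0.77
eef_pos: [305.6, 317.3, 215.0]
tool_rot: [-0.0, 0.105, 0.995, -0.0]
ft_force: [0.7, 0.7, 0.3]
opening: 36.8
```

Request:
send_rows(
  rows=[
    [[23,-26,0,0,0,0],[46,-53,0,0,0,0],[69,-80,0,0,0,0],[92,-106,0,0,0,0],[115,-132,0,0,0,0],[138,-159,0,0,0,0],[160,-185,0,0,0,0],[160,-185,0,0,0,0]],
  ],
)

```text
time: 1.43
eef_pos: [467.6, 129.7, 214.5]
tool_rot: [0.0, 0.107, 0.994, -0.001]
ft_force: [0.1, 0.1, 0.1]
opening: 0.7
```

Request:
send_rows(
  rows=[
    [[0,0,-20,0,0,0],[0,0,-40,0,0,0],[0,0,-60,0,0,0],[0,0,-80,0,0,0],[0,0,-100,0,0,0],[0,0,-110,0,0,0],[0,0,-110,0,0,0],[0,0,-110,0,0,0]],
  ],
)

```text
time: 2.1
eef_pos: [465.0, 133.8, 105.5]
tool_rot: [-0.0, 0.105, 0.995, -0.0]
ft_force: [-0.2, -0.0, -0.1]
opening: 0.2
```

Run:
```python
from plant import *
import cv2,pickle
s=get_state();print(s['time'],s['eef_pos'],s['tool_rot'],s['ft_force'],s['opening'])
for n in("scene","wrist","top"):
    im=get_image(n);pickle.dump(im,open(n+"1.pkl","wb"));p=im["pixels"]
    if n=="scene":p=cv2.resize(p[120:270,200:400],None,fx=4,fy=4)
    if n=="top":p=cv2.resize(p[170:270,200:360],None,fx=5,fy=5)
    cv2.imwrite(f"pics/{n}1.png",p)
```

```text
2.1 [465.01863788 133.7667642  105.47286967] [-1.01610701e-04  1.04701398e-01  9.94503699e-01 -2.02572058e-06] [-0.2230419  -0.04282576 -0.09076881] 0.19514597298738073
```

View pics/scene1.png

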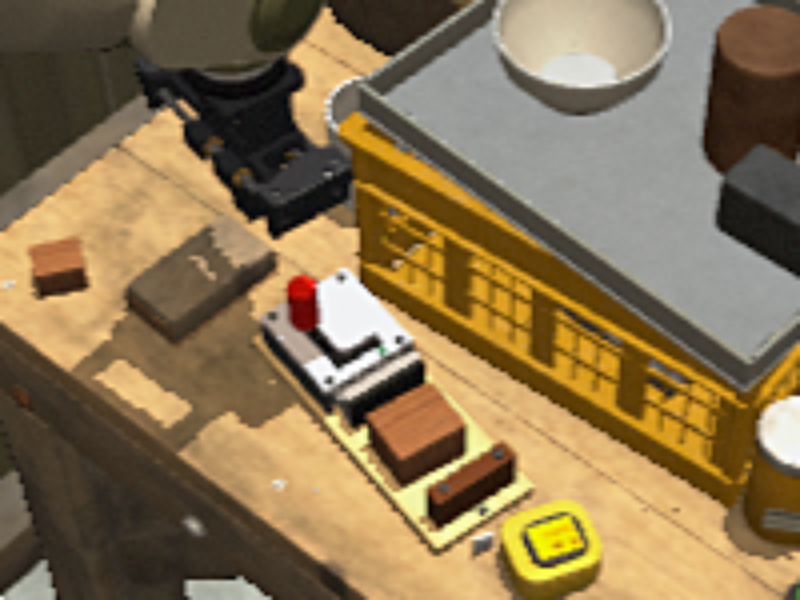

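View pics/wrist1.png

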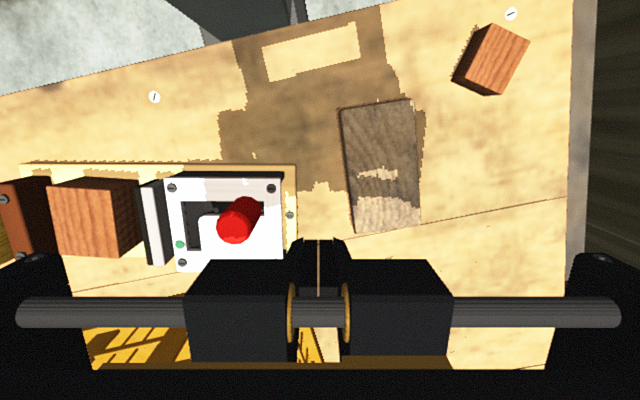

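View pics/top1.png

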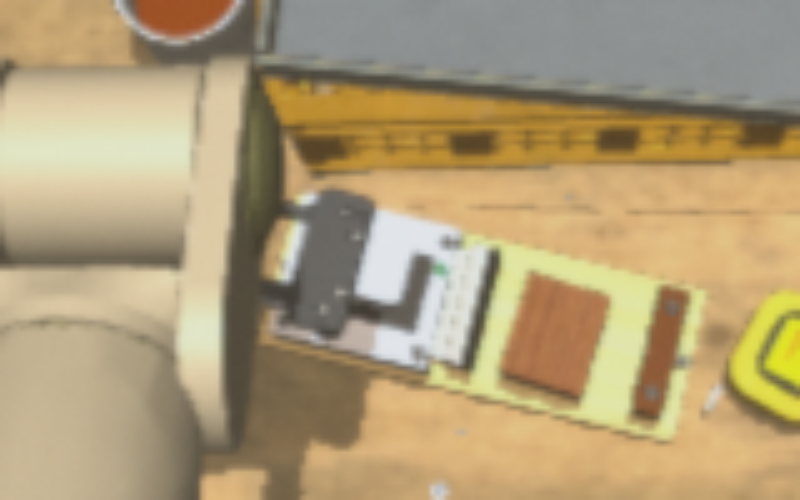

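Run:
```python
import pickle,cv2
from h import *
from scipy.spatial.transform import Rotation as Ro
w=pickle.load(open("wrist1.pkl","rb"))
q=[-1.016e-4,.1047014,.9945037,-2e-6]
T=np.eye(4);T[:3,:3]=Ro.from_quat([q[1],q[2],q[3],q[0]]).as_matrix();T[:3,3]=[465.02,133.77,105.47]
w["world_from_camera"]=T@w["hand_eye"]
print([k for k in w], w["world_from_camera"].round(2))
pickle.dump(w,open("wrist1w.pkl","wb"))
P=cloud(w)
th=np.radians(-101.9);R=np.array([[np.cos(th),-np.sin(th)],[np.sin(th),np.cos(th)]]);o=np.array([455,84.3])
b,g,r=[w["pixels"][...,i].astype(int) for i in range(3)]
m=(r>120)&(g<60)&(b<60)&(P[...,2]>88)&(P[...,2]<98)
v,u=np.nonzero(m);print(m.sum(),u.mean(),v.mean(),P[m].mean(0))
k,rad=cv2.minEnclosingCircle(np.stack([u,v],-1).astype(np.float32));kw=onz(w,*k,92);print(k,rad,kw,R.T@(kw[:2]-o))
# plate white at z46: 
pm=((r>150)&(abs(r-b)<25)&(abs(P[...,2]-46)<5)&(np.mgrid[:400,:640][1]>160)).astype(np.uint8)
cs=max(cv2.findContours(pm,0,2)[0],key=cv2.contourArea)
print(cv2.boundingRect(cs))
for uv in((164,176),(283,176),(283,258),(177,273)):
    p=onz(w,*uv,46);print(uv,p.round(1),(R.T@(p[:2]-o)).round(1))
c=w["pixels"][150:290,130:340];cv2.imwrite("pics/wc.png",cv2.resize(c,None,fx=3.8,fy=3.8,interpolation=2))
```

```text
['pixels', 'range_z', 'fx', 'fy', 'cx', 'cy', 'hand_eye', 'world_from_camera'] [[ 2.1000e-01 -9.4000e-01 -2.8000e-01  3.9303e+02]
 [ 9.8000e-01  2.0000e-01  6.0000e-02  1.4838e+02]
 [-0.0000e+00 -2.9000e-01  9.6000e-01  2.7582e+02]
 [ 0.0000e+00  0.0000e+00  0.0000e+00  1.0000e+00]]
800 233.19125 225.8575 [452.32049537  77.9639277   91.94652369]
(233.8373565673828, 225.7168731689453) 17.50218963623047 [452.26633527  78.42939469  92.        ] [ 6.30813316 -1.46437211]
(163, 178, 120, 94)
(164, 176) [415.2  19.   46. ] [ 72.1 -25.5]
(283, 176) [434.7 111.1  46. ] [-22.  -25.4]
(283, 258) [504.5  93.7  46. ] [-19.4  46.4]
(177, 273) [499.4  -0.5  46. ] [73.8 60.9]
```

View pics/wc.png

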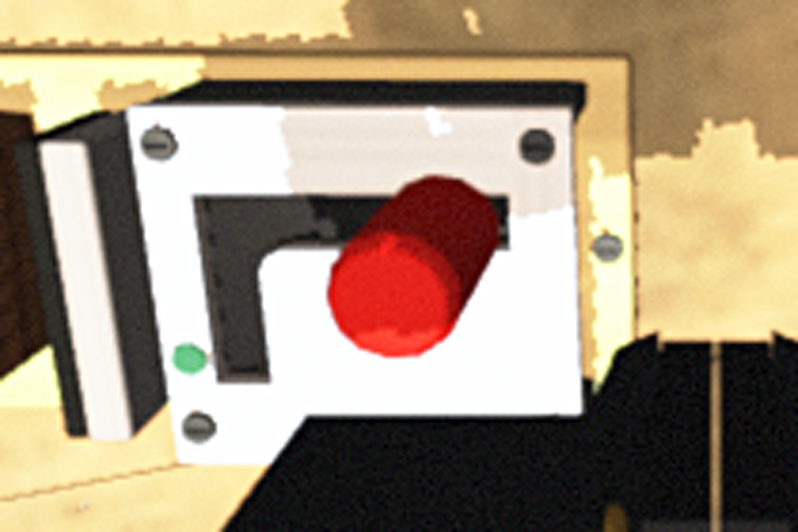

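Request:
send_rows(
  rows=[
    [[0,0,-17,0,0,0],[0,0,-34,0,0,0],[0,0,-47,0,0,0],[0,0,-47,0,0,0],[-1,-5,-47,0,0,0],[-2,-10,-47,0,0,0],[-3,-15,-47,0,0,0],[-4,-20,-47,0,0,0]],
  ],
)

```text
time: 2.92
eef_pos: [461.3, 112.9, 59.0]
tool_rot: [0.001, 0.105, 0.994, 0.0]
ft_force: [-0.5, -0.5, -0.2]
opening: 0.3
```

Request:
send_rows(
  rows=[
    [[-0.6,-2.9,0,0,0,0],[-1.2,-5.9,0,0,0,0],[-1.9,-8.8,0,0,0,0],[-2.5,-11.7,0,0,0,0],[-3.1,-14.7,0,0,0,0],[-3.7,-17.6,0,0,0,0],[-4.1,-19.6,0,0,0,0],[-4.1,-19.6,0,0,0,0]],
  ],
)

```text
time: 3.58
eef_pos: [456.9, 93.8, 58.2]
tool_rot: [0.0, 0.105, 0.994, 0.0]
ft_force: [0.7, 2.4, 1.2]
opening: 0.5
```

```bash
cat > look.py <<'E'
import sys,pickle,cv2
from plant import *
from h import *
from scipy.spatial.transform import Rotation as Ro
n=sys.argv[1]
s=get_state();print(s['time'],s['eef_pos'].round(1),s['ft_force'].round(1),s['tool_rot'].round(3))
w=get_image("wrist");q=s['tool_rot']
T=np.eye(4);T[:3,:3]=Ro.from_quat([q[1],q[2],q[3],q[0]]).as_matrix();T[:3,3]=s['eef_pos']
w["world_from_camera"]=T@w["hand_eye"]
th=np.radians(-101.9);R=np.array([[np.cos(th),-np.sin(th)],[np.sin(th),np.cos(th)]]);o=np.array([455,84.3])
print("tcp jig",R.T@(s['eef_pos'][:2]-o))
P=cloud(w);b,g,r=[w["pixels"][...,i].astype(int) for i in range(3)]
m=(r>110)&(g<60)&(b<60)&(P[...,2]>87)&(P[...,2]<97)
v,u=np.nonzero(m)
if len(u)>20:
    k,rad=cv2.minEnclosingCircle(np.stack([u,v],-1).astype(np.float32));kw=onz(w,*k,92);print(k,rad,kw,"knob jig",R.T@(kw[:2]-o))
cv2.imwrite(f"pics/w{n}.png",w["pixels"])
E
python3 look.py 2
```

```text
3.5833 [456.9  93.8  58.2] [0.7 2.4 1.2] [0.    0.105 0.994 0.   ]
tcp jig [-9.66424599 -0.11201882]
(267.5, 253.0) 20.13092041015625 [446.70107612  68.9042155   92.        ] knob jig [16.7761863  -4.94589639]
```

View pics/w2.png

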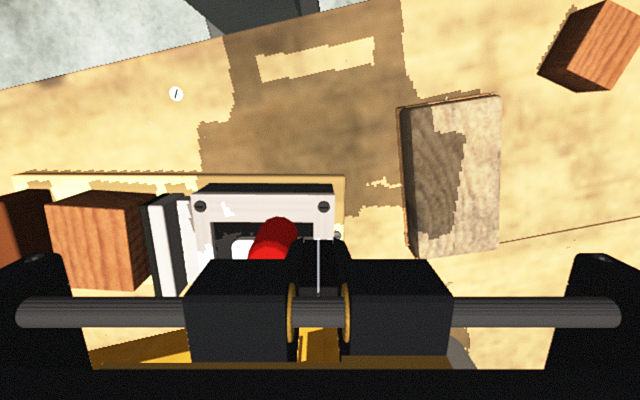

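Request:
send_rows(
  rows=[
    [[-0.7,-3.4,0,0,0,0],[-1.4,-6.8,0,0,0,0],[-2.2,-10.2,0,0,0,0],[-2.9,-13.7,0,0,0,0],[-3.6,-17,0,0,0,0],[-4.3,-20.5,0,0,0,0],[-5,-23.5,0,0,0,0],[-5,-23.5,0,0,0,0]],
  ],
)

```text
time: 4.3
eef_pos: [451.7, 69.9, 58.1]
tool_rot: [-0.0, 0.105, 0.994, -0.0]
ft_force: [1.1, 2.6, 2.1]
opening: 0.4
```

```bash
python3 look.py 3
```

```text
4.3 [451.7  69.9  58.1] [1.1 2.6 2.1] [-0.     0.105  0.994 -0.   ]
tcp jig [14.74919503 -0.25554089]
(267.5, 252.5) 20.26089859008789 [441.22609887  45.15243955  92.        ] knob jig [41.14647571 -5.4054952 ]
```

View pics/w3.png

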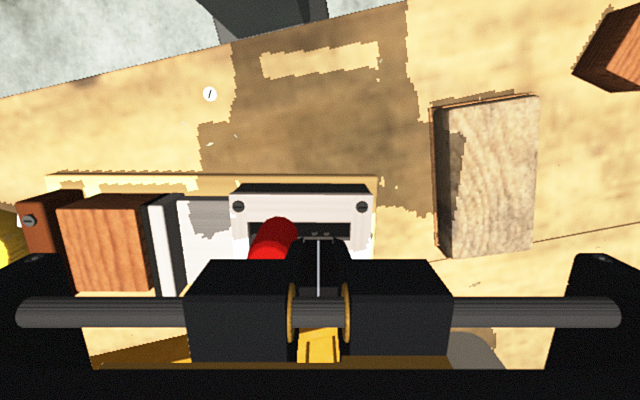

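Request:
send_rows(
  rows=[
    [[-0.4,-2,0,0,0,0],[-0.8,-4,0,0,0,0],[-1.2,-6,0,0,0,0],[-1.6,-7.5,0,0,0,0],[-1.9,-9,0,0,0,0],[-2.2,-10.5,0,0,0,0],[-2.5,-12,0,0,0,0],[-2.5,-12,0,0,0,0]],
  ],
)

```text
time: 5.02
eef_pos: [449.3, 58.3, 58.1]
tool_rot: [-0.0, 0.105, 0.994, -0.0]
ft_force: [0.7, 4.7, 2.0]
opening: 0.7
```

Request:
send_rows(
  rows=[
    [[-0.1,-0.5,0,0,0,0],[-0.2,-1,0,0,0,0],[-0.3,-1.5,0,0,0,0],[-0.4,-2,0,0,0,0],[-0.4,-2,0,0,0,0],[-0.4,-2,0,0,0,0],[-0.4,-2,0,0,0,0],[-0.4,-2,0,0,0,0]],
  ],
)

```text
time: 5.68
eef_pos: [449.0, 56.6, 58.1]
tool_rot: [-0.0, 0.105, 0.994, 0.0]
ft_force: [-0.4, 5.8, 2.4]
opening: 0.8
```

```bash
python3 look.py 4
```

```text
5.6833 [449.   56.6  58.1] [-0.4  5.8  2.4] [-0.     0.105  0.994  0.   ]
tcp jig [28.36093023 -0.18177351]
(268.0, 253.0) 20.61562728881836 [438.82468025  31.97262405  92.        ] knob jig [54.53822617 -5.03757178]
```

View pics/w4.png

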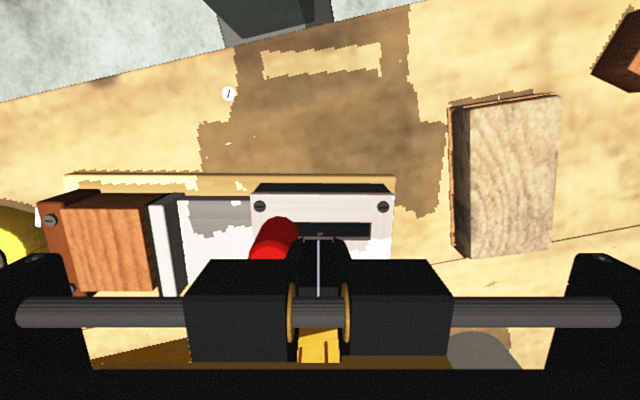

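Request:
send_rows(
  rows=[
    [[-0.1,-0.5,0,0,0,0],[-0.2,-1,0,0,0,0],[-0.3,-1.5,0,0,0,0],[-0.4,-2,0,0,0,0],[-0.4,-2,0,0,0,0],[-0.4,-2,0,0,0,0],[-0.4,-2,0,0,0,0],[-0.4,-2,0,0,0,0]],
  ],
)

```text
time: 6.4
eef_pos: [448.6, 54.7, 58.1]
tool_rot: [-0.0, 0.105, 0.994, 0.0]
ft_force: [0.1, 6.1, 3.2]
opening: 0.4
```

Request:
send_rows(
  rows=[
    [[-0.1,-0.5,0,0,0,0],[-0.2,-1,0,0,0,0],[-0.3,-1.5,0,0,0,0],[-0.3,-1.5,0,0,0,0],[-0.3,-1.5,0,0,0,0],[-0.3,-1.5,0,0,0,0],[-0.3,-1.5,0,0,0,0],[-0.3,-1.5,0,0,0,0]],
  ],
)

```text
time: 7.07
eef_pos: [448.4, 53.8, 58.2]
tool_rot: [0.0, 0.105, 0.994, 0.001]
ft_force: [0.0, 10.9, 2.3]
opening: 0.2
```

Request:
send_rows(
  rows=[
    [[-0.1,-0.5,0,0,0,0],[-0.2,-1,0,0,0,0],[-0.2,-1,0,0,0,0],[-0.2,-1,0,0,0,0],[-0.2,-1,0,0,0,0],[-0.2,-1,0,0,0,0],[-0.2,-1,0,0,0,0],[-0.2,-1,0,0,0,0]],
  ],
)

```text
time: 7.73
eef_pos: [448.3, 53.4, 58.3]
tool_rot: [0.0, 0.105, 0.994, 0.001]
ft_force: [1.7, 15.4, 4.3]
opening: 0.3
```

```bash
python3 look.py 5
```

```text
7.7333 [448.3  53.4  58.3] [ 1.7 15.4  4.3] [0.    0.105 0.994 0.001]
tcp jig [31.66070666 -0.15801938]
(269.5, 251.5) 19.6087703704834 [437.52156002  29.59662515  92.        ] knob jig [57.13187128 -5.82274572]
```

View pics/w5.png

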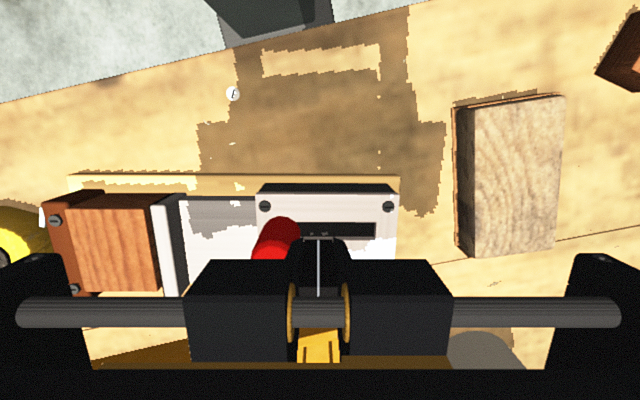

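Request:
send_rows(
  rows=[
    [[1,5,0,0,0,0],[3,14,0,0,0,0],[4,20,0,0,0,0],[4,20,0,0,0,0],[4,20,15,0,0,0],[4,20,35,0,0,0],[4,20,57,0,0,0],[4,20,57,0,0,0]],
  ],
)

```text
time: 8.45
eef_pos: [453.8, 71.7, 118.3]
tool_rot: [0.003, 0.105, 0.995, -0.0]
ft_force: [0.2, -0.0, 1.3]
opening: 0.8
```

Request:
send_rows(
  rows=[
    [[-12,2,0,0,0,0],[-25,4,0,0,0,0],[-37,6,0,0,0,0],[-47,8,0,0,0,0],[-48,-4,0,0,0,0],[-51,-20,0,0,0,0],[-53,-35,0,0,0,0],[-53,-35,0,0,0,0]],
  ],
)

```text
time: 9.12
eef_pos: [398.7, 35.4, 114.6]
tool_rot: [-0.0, 0.106, 0.994, -0.0]
ft_force: [0.5, 0.1, -0.3]
opening: 0.7
```

```bash
python3 look.py 6
```

```text
9.1167 [398.7  35.4 114.6] [ 0.5  0.1 -0.3] [-0.     0.106  0.994 -0.   ]
tcp jig [ 59.42862876 -44.97654155]
```

View pics/w6.png

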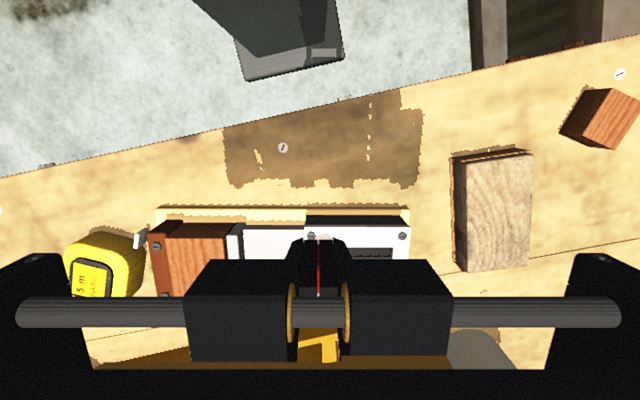

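```bash
cat > look2.py <<'E'
import sys,cv2
from plant import *
from h import *
n=sys.argv[1]
th=np.radians(-101.9);R=np.array([[np.cos(th),-np.sin(th)],[np.sin(th),np.cos(th)]]);o=np.array([455,84.3])
L=[]
for c in("scene","top"):
    im=get_image(c);p=im["pixels"];b,g,r=[p[...,i].astype(int) for i in range(3)]
    m=((r>150)&(g<60)&(b<60)).astype(np.uint8);m[:,400:]=0
    k,l,st,ce=cv2.connectedComponentsWithStats(m)
    for i in range(1,k):
        if st[i,4]>8:print(c,st[i],ce[i],"knob jig",R.T@(onz(im,*ce[i],92)[:2]-o))
    q=p[170:270,250:350] if c=="scene" else p[195:255,245:345]
    L.append(cv2.resize(q,(560,560*q.shape[0]//q.shape[1]),interpolation=2)[:590])
    cv2.imwrite(f"pics/{c}{n}.png",L[-1])
E
python3 look2.py 7
```

```text
(no output)
```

View pics/scene7.png

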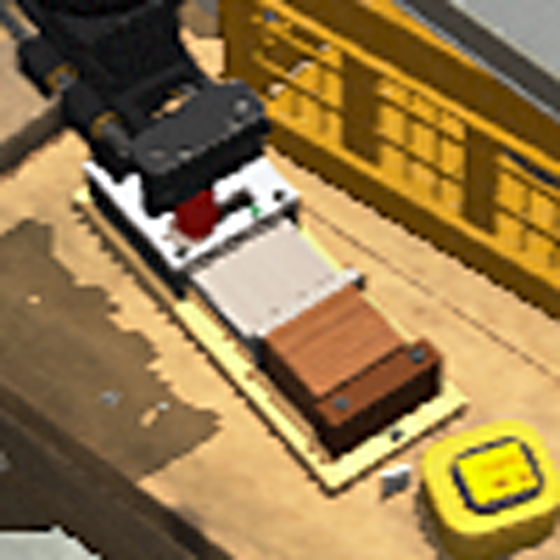

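View pics/top7.png

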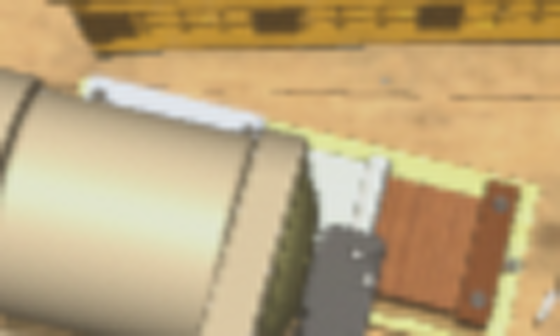

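Request:
send_rows(
  rows=[
    [[0,1,-19,0,0,0],[0,2,-38,0,0,0],[0,3,-56,0,0,0],[0,3,-56,0,0,0],[4,2,-56,0,0,0],[8,1,-56,0,0,0],[12,0,-56,0,0,0],[16,-0.5,-56,0,0,0]],
  ],
)

```text
time: 9.93
eef_pos: [416.2, 36.3, 59.9]
tool_rot: [0.001, 0.105, 0.994, -0.0]
ft_force: [-0.5, 0.6, 0.6]
opening: 0.6
```

Request:
send_rows(
  rows=[
    [[2,-0.4,0,0,0,0],[4,-0.8,0,0,0,0],[6,-1.2,0,0,0,0],[8,-1.6,0,0,0,0],[10,-2.1,0,0,0,0],[12,-2.5,0,0,0,0],[14,-2.9,0,0,0,0],[14,-2.9,0,0,0,0]],
  ],
)

```text
time: 10.6
eef_pos: [429.4, 33.5, 59.1]
tool_rot: [0.0, 0.105, 0.994, -0.0]
ft_force: [-1.5, 0.1, 0.0]
opening: 0.7
```

```bash
python3 look.py 8;python3 look2.py 8
```

```text
10.6 [429.4  33.5  59.1] [-1.5  0.1  0. ] [ 0.     0.105  0.994 -0.   ]
tcp jig [ 55.00191765 -14.61235257]
```

View pics/scene8.png

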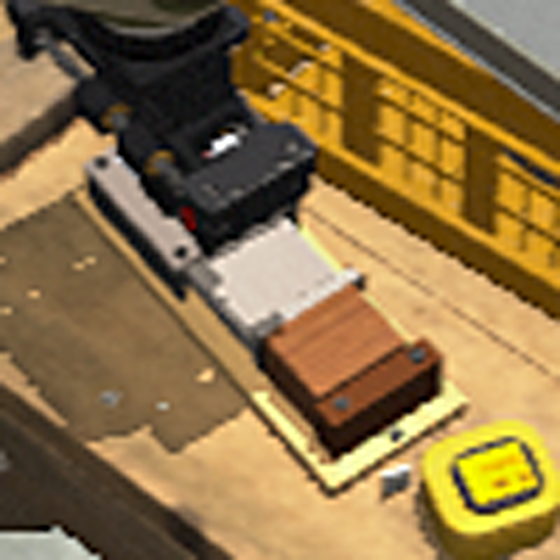

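View pics/w8.png

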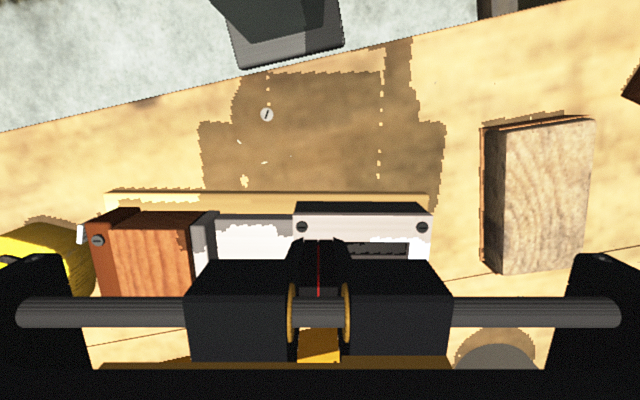

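Request:
send_rows(
  rows=[
    [[2.5,-0.5,0,0,0,0],[5,-1,0,0,0,0],[7.5,-1.6,0,0,0,0],[10,-2.1,0,0,0,0],[12.5,-2.6,0,0,0,0],[15,-3.2,0,0,0,0],[17,-3.6,0,0,0,0],[17,-3.6,0,0,0,0]],
  ],
)

```text
time: 11.42
eef_pos: [446.5, 29.8, 59.1]
tool_rot: [0.0, 0.105, 0.994, -0.0]
ft_force: [-2.0, 0.2, 0.0]
opening: 0.4
```

Request:
send_rows(
  rows=[
    [[1,-0.2,0,0,0,0],[2,-0.4,0,0,0,0],[3,-0.6,0,0,0,0],[4,-0.8,0,0,0,0],[5,-1,0,0,0,0],[5.5,-1.1,0,0,0,0],[5.5,-1.1,0,0,0,0],[5.5,-1.1,0,0,0,0]],
  ],
)

```text
time: 12.08
eef_pos: [451.7, 28.9, 59.1]
tool_rot: [0.0, 0.105, 0.994, -0.0]
ft_force: [-0.8, -0.6, -0.2]
opening: 0.6
```

```bash
python3 look.py 9;python3 look2.py 9
```

```text
12.0833 [451.7  28.9  59.1] [-0.8 -0.6 -0.2] [ 0.     0.105  0.994 -0.   ]
tcp jig [54.93892704  8.17266872]
```

View pics/scene9.png

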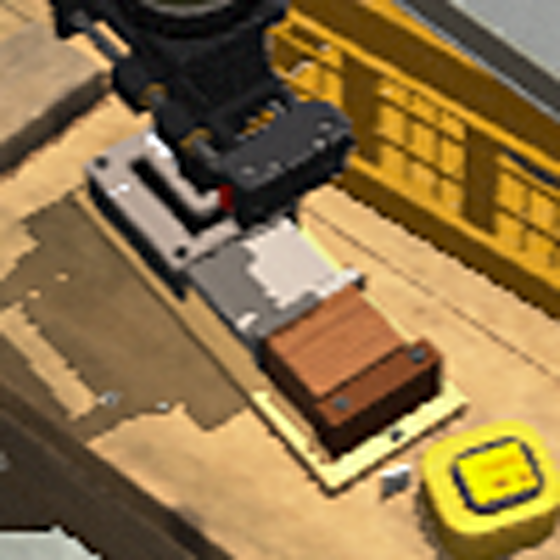

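Request:
send_rows(
  rows=[
    [[0.5,-0.1,0,0,0,0],[1,-0.2,0,0,0,0],[1.5,-0.3,0,0,0,0],[2,-0.4,0,0,0,0],[2.5,-0.5,0,0,0,0],[2.5,-0.5,0,0,0,0],[2.5,-0.5,0,0,0,0],[2.5,-0.5,0,0,0,0]],
  ],
)

```text
time: 12.9
eef_pos: [454.1, 28.4, 59.1]
tool_rot: [0.0, 0.105, 0.994, -0.0]
ft_force: [-0.7, -0.9, 0.0]
opening: 0.2
```

Request:
send_rows(
  rows=[
    [[0.5,-0.1,0,0,0,0],[1,-0.2,0,0,0,0],[1.5,-0.3,0,0,0,0],[2,-0.4,0,0,0,0],[2,-0.4,0,0,0,0],[2,-0.4,0,0,0,0],[2,-0.4,0,0,0,0],[2,-0.4,0,0,0,0]],
  ],
)

```text
time: 13.57
eef_pos: [455.9, 28.0, 59.1]
tool_rot: [-0.0, 0.105, 0.994, 0.0]
ft_force: [-4.2, 0.1, 1.6]
opening: 0.6
```

Force is rising; a little more.

Request:
send_rows(
  rows=[
    [[0.5,-0.1,0,0,0,0],[1,-0.2,0,0,0,0],[1,-0.2,0,0,0,0],[1,-0.2,0,0,0,0],[1,-0.2,0,0,0,0],[1,-0.2,0,0,0,0],[1,-0.2,0,0,0,0],[1,-0.2,0,0,0,0]],
  ],
)

```text
time: 14.23
eef_pos: [456.3, 28.0, 59.0]
tool_rot: [-0.001, 0.105, 0.995, 0.0]
ft_force: [-8.0, 1.4, 4.5]
opening: 0.7
```

Request:
send_rows(
  rows=[
    [[0.4,-0.1,0,0,0,0],[0.8,-0.2,0,0,0,0],[0.8,-0.2,0,0,0,0],[0.8,-0.2,0,0,0,0],[0.8,-0.2,0,0,0,0],[0.8,-0.2,0,0,0,0],[0.8,-0.2,0,0,0,0],[0.8,-0.2,0,0,0,0]],
  ],
)

```text
time: 14.9
eef_pos: [456.5, 27.9, 58.9]
tool_rot: [-0.002, 0.105, 0.995, 0.0]
ft_force: [-10.5, 0.4, 6.6]
opening: 0.6
```

```bash
python3 look.py 10;python3 look2.py 10
```

```text
14.9 [456.5  27.9  58.9] [-10.5   0.4   6.6] [-0.002  0.105  0.995  0.   ]
tcp jig [54.86000437 13.1022256 ]
```

View pics/scene10.png

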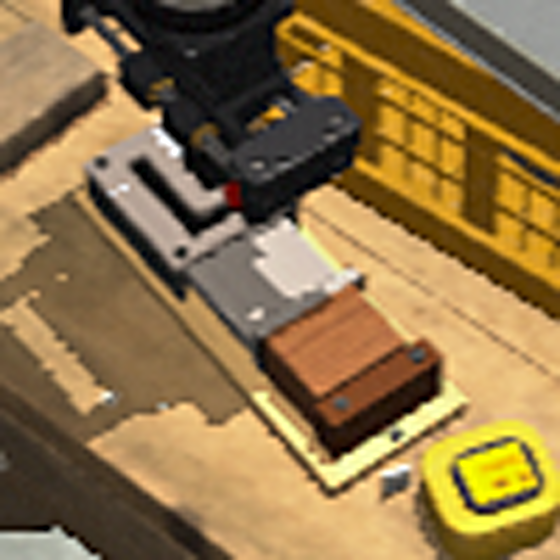

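Request:
send_rows(
  rows=[
    [[-1,0.2,0,0,0,0],[-4,0.8,0,0,0,0],[-10,2,0,0,0,0],[-20,4,0,0,0,0],[-30,6,0,0,0,0],[-45,9,0,0,0,0],[-60,12,0,0,0,0],[-60,12,0,0,0,0]],
  ],
)

```text
time: 15.72
eef_pos: [396.0, 40.2, 59.0]
tool_rot: [-0.0, 0.105, 0.995, 0.0]
ft_force: [0.8, -0.5, 0.8]
opening: 0.5
```

Request:
send_rows(
  rows=[
    [[0,0,20,0,0,0],[0,0,40,0,0,0],[0,0,70,0,0,0],[0,0,100,0,0,0],[-5,30,110,0,0,0],[-10,70,110,0,0,0],[-15,110,110,0,0,0],[-20,150,110,0,0,0]],
  ],
)

```text
time: 16.38
eef_pos: [378.3, 191.4, 169.8]
tool_rot: [0.001, 0.105, 0.994, 0.0]
ft_force: [0.5, -0.3, 0.3]
opening: 0.1
```

Request:
send_rows(
  rows=[
    [[-5,35,0,0,0,0],[-10,70,0,0,0,0],[-15,105,0,0,0,0],[-20,140,0,0,0,0],[-20,140,0,0,0,0],[-20,140,0,0,0,0],[-20,140,0,0,0,0],[-20,140,0,0,0,0]],
  ],
)

```text
time: 17.05
eef_pos: [358.4, 328.8, 169.2]
tool_rot: [0.0, 0.105, 0.994, 0.0]
ft_force: [1.1, -0.5, -0.2]
opening: 0.5
```

```bash
python3 look2.py 11
```

```text
scene [290 194   7   6  35] [292.94285714 196.48571429] knob jig [57.18349437 33.32197312]
```

View pics/scene11.png

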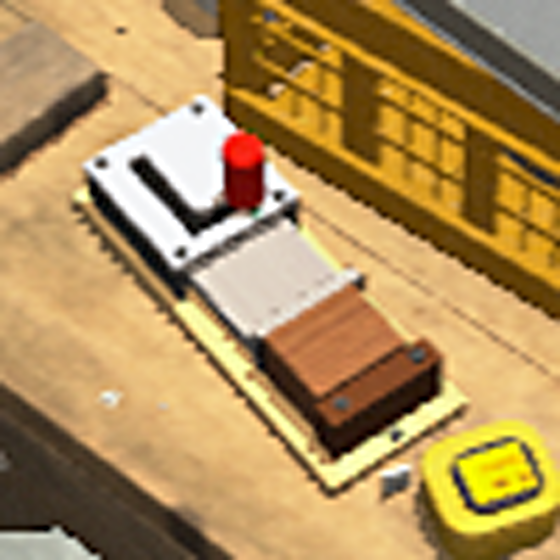

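View pics/top11.png

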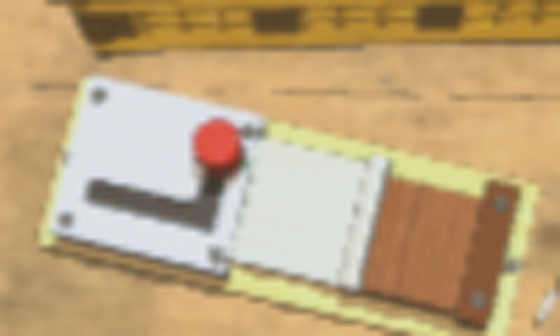

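```bash
python3 -c "
from plant import *
print(hand_in())"
```

```text
the job is handed in; nothing more can be done
None
```

The offcut is clamped against the fence with the knob at the marked end of the short leg. The job is handed in; it reported no verdict. I handed in at about 17 s of the 51 s limit.

- **Long leg:** with the shut fingers I pushed the knob at about 58 mm above the bench until the corner stop was felt. The force rose from about 6 N to 15 N while the tool barely advanced.
- **Short leg:** I came round the robot's side and pushed sideways until the end stop was felt, at about 10 N against 1–2 N while sliding. I then backed straight off and lifted the hand clear.

**Last checks:**
- The scene camera put the knob at about x 57, y 33 mm in the jig's axes. That is fully home within the measuring error of 2 to 3 mm.
- The picture shows the knob standing upright beside the green dot.
- The offcut lies flat and square between jaw and fence.
- The sanding block and tape measure look undisturbed. I never went near the others and did not measure their positions.
- The top camera gave no knob reading because the colour threshold missed it, but its picture agrees by eye.
- I could not read the pad compression or clamping force directly. I judged them from the stop forces and the closed gaps.

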